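# Line up the busts against the stop rail

### The arm

A 6-joint arm with a two-finger parallel gripper is mounted at the origin on the work surface. World frame = base frame: x ahead of the robot, y to its left, z up, the work surface at z = 0. Lengths are in mm, angles in rad, forces in N, time in s.
With the tool pointing down it reaches from about 275 to 750 mm from the base axis. Payload 10.2 kg.
Tool frame: the origin (TCP) lies midway between the tips of the shut fingers; the grasp point (between the pads) lies grip_depth behind it (grip_depth is the distance from the TCP to the grasp point, in mm); z points along the fingers, y is the line along which they close (so a half turn about z gives the same grasp; the last joint's range is limited). The gripper opens to 85 mm and grips with 20 to 120 N. Pads are 22 mm wide; open, the fingers measure 114 mm over their backs; the gripper's body (76 mm by 85 mm) begins 54 mm behind the grasp point. The pads swing forward as they close: fully open they stand 13 mm farther back than shut.
Start: joints at [-1.477, 0.313, 1.498, -0, 1.331, -0.223], TCP at [163.539, -498.885, 231.294] pointing down, gripper open.
Joint ranges: [-2.94, 2.94], [-0.97, 2.17], [0.19, 2.56], [-1.23, 4.37], [0.02, 3.11], [-2.88, 2.88]. Speed limits (rad/s): [2.39, 2.39, 3.01, 3.14, 3.14, 3.14].

### API

Orientations are given as a unit quaternion [w, x, y, z].
In Python, from rig import * gives the robot as it stands.
- The arm moves only by the tool servo_tool, never from a script. Its argument "commands" is a list of rows, each a list of 3 entries, a list of its own where there are three numbers: the gripper command: -1 is fully open, 1 is shut, values between are in proportion, then the shift along the tool's x, y, z in m, then the turn, a rotation vector about the tool's x, y, z in units of 6 degrees (1.0 is 6 degrees). In form: [[grip, [dx, dy, dz], [ax, ay, az]], ...]. A call has 1 to 10 rows; each row shifts and turns the commanded pose from where the row before left it, along the tool's axes as they then stand; what a row does not reach is not made up. A row lasts 1/12 s, in which the tool goes at most 41.7 mm and 7.16 degrees, less where a joint would pass 70% of its speed; a pose out of reach is approached as far as the arm can. A call is refused whole if a number of a shift passes 0.0417 or a number of a turn 1, either way. A call with a gripper value outside its range is refused whole. The fingers move at their own pace and stop on an object; "squeeze" is the grip in N (left out, the last holds). Time passes only in rows, so rows that do not move let the fingers close. It gives the time, the measured TCP pose, the force, the opening and the grip force at its end, in the units of the state.
- sense(): the state, without advancing time (a new reading comes with each control period).
- capture(name): name is "scene" or "top" or "wrist"; returns a dict with "pixels" (420x560x3 uint8, red, green, blue), "z_map" (420x560 float32, mm along the optical axis (not along the pixel's ray), 0 where there is no reading), "fx", "fy", "cx", "cy" (pixels), "rvec" (rotation vector, rad) and "tvec" (3), from world to camera coordinates, as OpenCV has them; the wrist camera has in their place "T_tool_cam" (4x4, takes a point from camera to tool coordinates, whose origin is the TCP and whose axes are the flange's). Camera axes: x right, y down, z forward; pixel columns grow to the right and rows downward; lengths in mm; the calibration is good to about 2 mm. The wrist camera is an equidistant fisheye: a pixel r from the principal point sees the ray r / f radians off the axis. A picture is of the moment at which its call begins: read the wrist's pose just before it.
- finish_job(): hands the job in; it is judged then, once.
The state is a dict: "time_s": time; "joints": joint angles; "dq": joint speeds; "tau": joint torques, N m; "eef_pos": TCP position; "ee_rot": TCP orientation; "force": force on the tool from outside, world axes, zero at the start; "wrist_torque": the same for the moment, N m; "grip_width": opening from 0.0 (shut) to 1.0 (fully open); "grip_force": force on a finger pad.
Only numpy, scipy, OpenCV 4.12 (cv2) and the standard library are available. Lean on these libraries where they do the work, as an engineer would, in place of code of your own. Each camera call takes 0.05 s, during which the arm holds its last target. There are 200 camera calls.

### The job

Push the blue bust and the orange bust along the table until the back of each base is flush against the wooden stop rail and centred on the dot of its own colour. Push on the wooden bases only: the clay is still soft, so do not touch the heads, and do not lift or tip the busts. Leave the plain bust and everything else on the table where it is.

Things in the scene. Friction and masses are not known exactly. Their poses are not given: they have to be found in the camera images.
- rail: the stop rail: a straight pale wooden bar fixed to the table, 30 mm thick (its x), 520 mm long (its y), 45 mm high. Origin: centre of its underside; +x points away from the robot side, so the stop face is the plane x = -15 mm in its frame
- dot_blue: the blue dot, 26 mm across, flat on the middle line of the rail's top, 150 mm left or right of its middle (give or take 10 mm; the two colours may be either way round). Origin: its centre at the rail's top; axes as the rail's
- dot_orange: the orange dot, 26 mm across, flat on the middle line of the rail's top, 150 mm left or right of its middle (give or take 10 mm; the two colours may be either way round). Origin: its centre at the rail's top; axes as the rail's
- blue_bust: a clay head with a terracotta beard on a wooden base painted blue, 110 mm deep (x), 90 wide (y), 30 high; 0.3 to 0.65 kg, slides with 2 to 6 N. Origin: centre of the base's underside; +x points out of its back (the face for the rail), z up. The head stands 20 mm behind the base's middle and looks to -x. Starts with the back 70 to 110 mm short of the rail, up to 30 mm beside its dot, up to 0.3 rad askew
- blue_bust_head: the clay head and shoulders on the blue base, not to be touched: 98 mm tall at most, shoulders 68 mm and head 52 mm across, standing on the base (from 30 mm to 128 mm above the table), its front some 40 mm behind the base's front face. Origin: centre of its foot, on top of the base
- blue_bust_back (a point): middle of the back face of the blue base, 55 mm behind its origin and 15 mm up
- orange_bust: a clay head in a white scarf on a wooden base painted orange, 110 mm deep (x), 90 wide (y), 30 high; 0.3 to 0.65 kg, slides with 2 to 6 N. Origin: centre of the base's underside; +x points out of its back (the face for the rail), z up. The head stands 20 mm behind the base's middle and looks to -x. Starts with the back 70 to 110 mm short of the rail, up to 30 mm beside its dot, up to 0.3 rad askew
- orange_bust_head: the clay head and shoulders on the orange base, not to be touched: 98 mm tall at most, shoulders 68 mm and head 52 mm across, standing on the base (from 30 mm to 128 mm above the table), its front some 40 mm behind the base's front face. Origin: centre of its foot, on top of the base
- orange_bust_back (a point): middle of the back face of the orange base, 55 mm behind its origin and 15 mm up
- plain_bust: bystander: a bald clay bust on a natural wood base of the same size (110 x 90 x 30 mm, 0.45 kg), standing already lined up against the middle of the rail, between the two dots; loose. Origin: centre of underside
- glaze_jar: bystander: a small capped green jar, 44 mm across, 55 mm tall, standing in front of the plain bust, between the two busts to be pushed; loose. Origin: centre of underside
- cup: bystander: a white cup, 72 mm across, 80 mm tall, behind the rail; loose. Origin: centre of underside
- bowl: bystander: a blue bowl, 110 mm across, 45 mm tall, at the right of the table; loose. Origin: centre of underside
- water: bystander: a clear bottle, 66 mm across, 190 mm tall, at the left of the table; loose. Origin: centre of underside
- spatula: bystander: a spatula lying at the right of the table; loose. Origin: on its underside, about the middle of its length
- stilt: bystander: a waisted terracotta kiln prop, 60 mm across, 50 mm tall, at the left of the table; loose. Origin: centre of underside
There are look-alikes about, which are no part of the job. What is shaped like the blue_bust but purple or yellow is not meant.

How it is judged (in metres and radians):
At the end, for the whole second after the job is handed in: Both coloured bases stand at rest flat on the table, the middle of the back face within 5 mm of the rail's stop face, square to the rail within 0.07 rad, and centred on the dot of the same colour within 15 mm sideways (x of blue_bust_back in the frame of rail between -0.02 and -0.01 m and angle between the x axis of each of blue_bust, orange_bust and the x axis of rail, either way round below 0.07 rad and y of blue_bust_back in the frame of dot_blue between -0.015 and 0.015 m and angle between each of blue_bust, orange_bust's own z axis and vertical below 0.05 rad and height (world z) of each of blue_bust, orange_bust below 0.005 m and linear speed of each of blue_bust, orange_bust below 0.01 m/s and x of orange_bust_back in the frame of rail between -0.02 and -0.01 m and y of orange_bust_back in the frame of dot_orange between -0.015 and 0.015 m); the robot touches nothing.
It fails at once if a bust's clay head is touched by the robot (over 0.5 N) ((contact force between blue_bust_head and the fingers above 0.5 N or contact force between blue_bust_head and the arm above 0.5 N) or (contact force between orange_bust_head and the fingers above 0.5 N or contact force between orange_bust_head and the arm above 0.5 N)).
It fails at once if a coloured bust is lifted (over 12 mm) or tipped (over 0.2 rad) (height (world z) of any of blue_bust, orange_bust above 0.012 m or angle between any of blue_bust, orange_bust's own z axis and vertical above 0.2 rad).
It fails at once if the plain bust or another bystander is moved by more than 15 mm (distance of any of plain_bust, glaze_jar, cup, bowl, water, spatula, stilt from where it was at the start of the episode above 0.015 m).
It also fails if it takes over 67 s, if anything falls off the work surface, if the arm or the gripper's body presses on something with over 40 N, if the wrist force passes 120 N, or if a joint passes its speed limit or range.

## Working session

There is one attempt and no reset: what is moved stays moved. The work goes in short steps, Python scripts to look and compute and a tool call to move; the robot and the scene stay as the last step left them, time stands still between calls to the robot, and variables do not carry over. Pictures are saved under pics/ and viewed, at most 10 in all, crops included, and the job is handed in when it is done.

Besides the shell and the picture viewer there is one more tool, called after "Emit:" by a JSON object that holds its "name" and its "arguments", one argument or row to a line. servo_tool: Moves the arm, as the interface text tells. Its arguments: {"type":"object","properties":{"commands":{"type":"array"},"squeeze":{"type":"number"}},"required":["commands"]}

```bash
mkdir -p pics; python3 - <<'E'
from rig import *
import cv2,numpy as np
s=sense();print(s)
for n in("scene","top"):
    c=capture(n);cv2.imwrite(f"pics/{n}0.png",c["pixels"][:,:,::-1]);print(n,c["fx"],c["fy"],c["cx"],c["cy"],c["rvec"],c["tvec"])
    np.savez(f"{n}0.npz",**c)
E
```

```text
{'time_s': 0.0, 'joints': array([-1.47742513e+00,  3.13449049e-01,  1.49842490e+00, -4.10871828e-06,
        1.33104187e+00, -2.23384996e-01]), 'dq': array([ 0.00120384,  0.00088289, -0.00060017,  0.00100694, -0.00012322,
        0.0006649 ]), 'tau': array([ 8.13736006e-04, -4.12263787e+01, -2.59748018e+01, -1.00664781e-04,
        4.02790611e-03,  2.84350484e-06]), 'eef_pos': array([ 163.49981398, -498.61477161,  230.74016444]), 'ee_rot': array([-6.60313381e-04,  9.87484090e-01,  1.57717259e-01,  4.09859962e-05]), 'force': array([ 0.42464103,  0.13798081, -0.08869422]), 'wrist_torque': array([0.03901648, 0.03712724, 0.05719715]), 'grip_force': 0.0, 'grip_width': 0.9974276443049681}
scene 444.9990068703763 444.9990068703763 277.3694357009142 204.83891816455076 [ 2.2883228   1.23048666 -0.36486329] [-360.45621853 -345.60473443 1534.19024267]
top 507.9385622163231 507.9385622163231 273.26876703481696 217.4828687397164 [ 2.17308045 -2.22273567  0.05385073] [  74.43184168  563.19773443 1679.52334928]
```

View pics/top0.png

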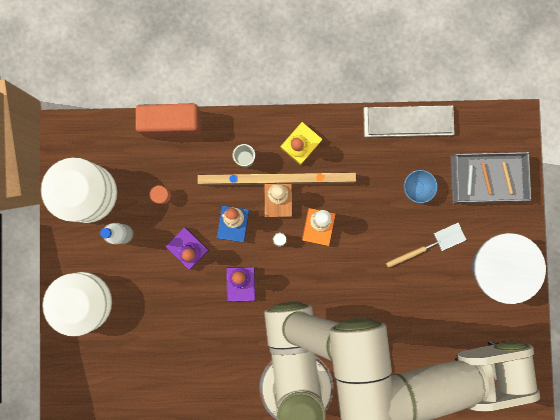

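View pics/scene0.png

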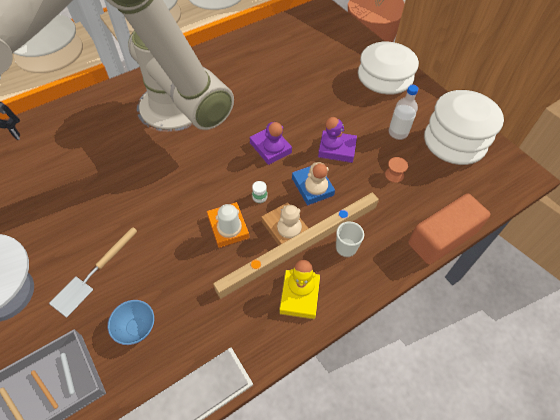

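The top view has the rail at row 180 (columns 198–355), with the blue dot at (233,179) and the orange dot at (320,177). The blue base is at (233,224), the orange base at (319,227), the jar at (280,240), and purple decoys at (187,248) and (240,283). The scene view agrees with this.

```bash
cat > h.py <<'E'
import cv2,numpy as np
from scipy.spatial.transform import Rotation as R
def cloud(c):
    z=np.asarray(c["z_map"],float);v,u=np.mgrid[:z.shape[0],:z.shape[1]]
    p=np.stack([(u-c["cx"])/c["fx"]*z,(v-c["cy"])/c["fy"]*z,z],-1)-np.ravel(c["tvec"])
    return p@cv2.Rodrigues(np.float64(c["rvec"]))[0]
def plane(c,uv,h):
    M=cv2.Rodrigues(np.float64(c["rvec"]))[0];t=np.ravel(c["tvec"])
    uv=np.atleast_2d(uv).astype(float)
    d=np.c_[(uv[:,0]-c["cx"])/c["fx"],(uv[:,1]-c["cy"])/c["fy"],np.ones(len(uv))]@M
    o=-M.T@t
    return o+d*((h-o[2])/d[:,2])[:,None]
def masks(c):
    hsv=cv2.cvtColor(np.ascontiguousarray(c["pixels"]),cv2.COLOR_RGB2HSV);H,S,V=cv2.split(hsv)
    return {"blue":(H>100)&(H<118)&(S>170)&(V>60),"orange":(H>8)&(H<17)&(S>215)&(V>150)},hsv
def measure(c):
    W=cloud(c);m,hsv=masks(c);x,y,z=W[...,0],W[...,1],W[...,2]
    roi=(x>200)&(x<650)&(abs(y)<300)
    out={}
    for k in m:
        for nm,lo,hi,h in(("base",20,38,30),("dot",38,55,45)):
            q=(m[k]&roi&(z>lo)&(z<hi)).astype(np.uint8)
            n,l,st,_=cv2.connectedComponentsWithStats(q)
            if n<2: print(k,nm,"none");continue
            if nm=="dot":
                sel=l==1+np.argmax(st[1:,4])
            else: sel=l==1+np.argmax(st[1:,4])
            v,u=np.nonzero(sel);P=plane(c,np.c_[u,v],h)
            r=cv2.minAreaRect(P[:,:2].astype(np.float32))
            zz=np.median(z[sel])
            print(k,nm,len(u),"c",np.round(r[0],1),"size",np.round(r[1],1),"ang",round(r[2],1),"z",round(zz,1),"mean",P.mean(0).round(1))
            out[k,nm]=r
    q=roi&(z>38)&(z<52)&(hsv[...,1]<170)&(hsv[...,2]>130)
    n,l,st,_=cv2.connectedComponentsWithStats(q.astype(np.uint8))
    i=1+np.argmax(st[1:,2]);v,u=np.nonzero(l==i);P=plane(c,np.c_[u,v],45)
    r=cv2.minAreaRect(P[:,:2].astype(np.float32));print("rail",np.round(r[0],1),np.round(r[1],1),r[2],"z",np.median(z[l==i]))
    out["rail"]=r;return out
E
python3 - <<'E'
from h import *
for n in("top0","scene0"):
    c=dict(np.load(n+".npz"));print(n);measure(c)
    W=cloud(c)
    if n=="top0":
        for nm,uv in dict(jar=(280,240),plain=(278,195),purple1=(240,283),purple2=(187,248)).items():print(nm,W[uv[1],uv[0]].round())
E
```

```text
top0
blue base 225 c [529.  200.5] size [86.2 73.1] ang 83.7 z 30.6 mean [519.6 202.5  30. ]
blue dot 1 c [570.2 154.1] size [0. 0.] ang 0.0 z 38.2 mean [570.2 154.1  45. ]
orange base none
orange dot none
rail [625.8  44.2] [31.5 66. ] 1.5812653303146362 z 46.441851466308165
jar [489.  42.  53.]
plain [630.  46. 122.]
purple1 [358. 170. 120.]
purple2 [471. 332. 122.]
scene0
blue base 138 c [566.1 189.7] size [89.9 81.9] ang 78.2 z 28.4 mean [576.6 171.2  30. ]
blue dot none
orange base 160 c [556.9 -94. ] size [89.3 64.5] ang 76.5 z 29.2 mean [ 565.7 -117.3   30. ]
orange dot none
rail [559.7 -96.2] [65.9 51.3] 63.061920166015625 z 44.333530802974785
```

```bash
sed -i 's/(x<650)/(x<800)/' h.py; python3 - <<'E'
from h import *
for n,pts in(("top0",dict(bl=[(225,232),(233,240),(233,179)],org=[(310,238),(320,241),(320,177)],rail=[(210,179),(340,178)],plain=[(278,212)])),("scene0",dict(bl=[(310,196),(343,214)],org=[(215,225),(232,240),(255,265)],rail=[(300,243),(220,285)],plain=[(275,225)]))):
    c=dict(np.load(n+".npz"));_,hsv=masks(c);W=cloud(c)
    for k in pts:
        for u,v in pts[k]:print(n,k,(u,v),hsv[v,u],W[v,u].round())
E
```

```text
top0 bl (225, 232) [107 170 196] [520. 222.  31.]
top0 bl (233, 240) [108 144 163] [493. 196.  24.]
top0 bl (233, 179) [108 190 235] [692. 191.  48.]
top0 org (310, 238) [ 14 190 253] [494. -58.  29.]
top0 org (320, 241) [ 14 192 252] [483. -90.  34.]
top0 org (320, 177) [ 14 191 252] [693. -95.  46.]
top0 rail (210, 179) [ 19 111 238] [695. 267.  43.]
top0 rail (340, 178) [ 18 115 232] [ 688. -160.   45.]
top0 plain (278, 212) [ 13 150 196] [582.  46.  32.]
scene0 bl (310, 196) [106 169 172] [585. 158.  27.]
scene0 bl (343, 214) [106 202 218] [696. 189.  49.]
scene0 org (215, 225) [ 15 236 203] [ 522. -121.   30.]
scene0 org (232, 240) [ 14 243 164] [ 582. -103.   18.]
scene0 org (255, 265) [ 17 241 244] [693. -97.  47.]
scene0 rail (300, 243) [ 18  98 223] [705.  37.  48.]
scene0 rail (220, 285) [ 18 100 220] [ 692. -199.   47.]
scene0 plain (275, 225) [ 15 148 165] [612.  18.  29.]
```

```bash
sed -i 's/(H<118)&(S>170)&(V>60)/(H<115)\&(S>125)\&(V>60)/; s/(H<17)&(S>215)&(V>150)/(H<18)\&(S>170)\&(V>130)/; s/roi&(z>38)&(z<52)&(hsv/roi\&(x>640)\&(z>36)\&(z<55)\&(hsv/; s/(hsv\[...,2\]>130)/(hsv[...,2]>120)\&(hsv[...,0]>12)\&(hsv[...,0]<24)/' h.py
sed -i 's/q=(m\[k\]&roi&/q=(m[k]\&roi\&((x>660) if nm=="dot" else (x<660))\&/' h.py
python3 - <<'E'
from h import *
for n in("top0","scene0"):
    c=dict(np.load(n+".npz"));print(n);measure(c)
E
```

```text
top0
blue base 481 c [547.1 196.3] size [ 89.1 108.5] ang 80.2 z 30.1 mean [527.6 195.1  30. ]
blue dot 38 c [695.9 191. ] size [19.7 19.8] ang 88.9 z 46.2 mean [695.  191.1  45. ]
orange base 535 c [530.7 -87. ] size [ 89.9 110. ] ang 77.1 z 30.4 mean [516.4 -82.8  30. ]
orange dot 41 c [692.8 -94.6] size [19.7 19.9] ang 88.5 z 47.5 mean [692.6 -93.8  45. ]
rail [693. -11.] [397.4  29.7] 88.71134948730469 z 45.47469418025156
scene0
blue base 403 c [550.1 193.6] size [ 91.4 114.6] ang 80.3 z 29.3 mean [549.5 179.1  30. ]
blue dot 52 c [693.5 190.6] size [22.5 22.5] ang 13.9 z 47.6 mean [693.6 190.6  45. ]
orange base 454 c [532.4 -87.8] size [ 90.2 115.3] ang 76.7 z 30.0 mean [537.9 -95.3  30. ]
orange dot 73 c [690.7 -93.9] size [23.5 22.8] ang 56.6 z 47.5 mean [690.3 -94.   45. ]
rail [673.6 -12.4] [399.4  75.3] 89.25813293457031 z 44.94763236397058
```

```bash
cat >> h.py <<'E'
def plan(s,pos,yaw,tilt):
    q=s["ee_rot"];R0=R.from_quat([q[1],q[2],q[3],q[0]])
    Rt=R.from_euler('z',yaw)*R.from_euler('x',np.pi)*R.from_euler('y',tilt)
    rv=(R0.inv()*Rt).as_rotvec()/np.radians(6);d=Rt.inv().apply(np.array(pos)-s["eef_pos"])/1000
    print("turn units",rv.round(2),"shift m",d.round(4),"| TCP",s["eef_pos"].round(1),"F",s["force"].round(1),"t",round(s["time_s"],2))
    return rv,d
E
python3 - <<'E'
from rig import *
from h import *
s=sense();print([n for n in dir() if 'grip' in n.lower()])
try: print(grip_depth)
except NameError: print('no gd')
w=capture("wrist");print(np.round(w["T_tool_cam"],2))
plan(s,(440,-66,231),-0.225,0.0)
plan(s,(440,-66,231),-0.225,0.21)
E
```

```text
['grip_depth']
18.700000000000003
[[  -0.     -0.95   -0.32   83.04]
 [   1.     -0.     -0.      0.42]
 [   0.     -0.32    0.95 -143.3 ]
 [   0.      0.      0.      1.  ]]
turn units [-0.01  0.    5.17] shift m [ 1.730e-01 -4.834e-01 -2.000e-04] | TCP [ 163.5 -498.7  230.8] F [-0.2 -0.6  0.6] t 0.1
turn units [-0.55  1.96  5.15] shift m [ 0.1692 -0.4834  0.0359] | TCP [ 163.5 -498.7  230.8] F [-0.2 -0.6  0.6] t 0.1
```

```bash
python3 - <<'E'
from rig import *
from h import *
s=sense()
plan(s,(440,-66,231),-0.225,0.262)
E
```

```text
turn units [-0.69  2.44  5.14] shift m [ 0.1671 -0.4835  0.0447] | TCP [ 163.5 -498.7  230.9] F [-0.1 -0.1  0.5] t 0.15
```

Emit:
{"name": "servo_tool", "arguments": {
  "commands": [
    [-0.18,[0,0,0],[-0.115,0.407,0.857]],
    [-0.18,[0,0,0],[-0.115,0.407,0.857]],
    [-0.18,[0,0,0],[-0.115,0.407,0.857]],
    [-0.18,[0,0,0],[-0.115,0.407,0.857]],
    [-0.18,[0,0,0],[-0.115,0.407,0.857]],
    [-0.18,[0,0,0],[-0.115,0.407,0.857]]
  ]
}}

```text
time_s: 0.65
eef_pos: [163.5, -498.9, 231.1]
ee_rot: [0.015, 0.985, -0.114, 0.131]
force: [0.4, -0.5, 0.4]
grip_width: 0.593
grip_force: 0.0
```

Emit:
{"name": "servo_tool", "arguments": {
  "commands": [
    [-0.18,[0.0105,-0.0302,0.0028],[0,0,0]],
    [-0.18,[0.0105,-0.0302,0.0028],[0,0,0]],
    [-0.18,[0.0105,-0.0302,0.0028],[0,0,0]],
    [-0.18,[0.0105,-0.0302,0.0028],[0,0,0]],
    [-0.18,[0.0105,-0.0302,0.0028],[0,0,0]],
    [-0.18,[0.0105,-0.0302,0.0028],[0,0,0]],
    [-0.18,[0.0105,-0.0302,0.0028],[0,0,0]],
    [-0.18,[0.0105,-0.0302,0.0028],[0,0,0]]
  ]
}}

```text
time_s: 1.32
eef_pos: [302.6, -281.3, 231.1]
ee_rot: [0.015, 0.985, -0.111, 0.13]
force: [0.6, -0.9, -0.2]
grip_width: 0.593
grip_force: 0.0
```

Emit:
{"name": "servo_tool", "arguments": {
  "commands": [
    [-0.18,[0.0105,-0.0302,0.0028],[0,0,0]],
    [-0.18,[0.0105,-0.0302,0.0028],[0,0,0]],
    [-0.18,[0.0105,-0.0302,0.0028],[0,0,0]],
    [-0.18,[0.0105,-0.0302,0.0028],[0,0,0]],
    [-0.18,[0.0105,-0.0302,0.0028],[0,0,0]],
    [-0.18,[0.0105,-0.0302,0.0028],[0,0,0]],
    [-0.18,[0.0105,-0.0302,0.0028],[0,0,0]],
    [-0.18,[0.0105,-0.0302,0.0028],[0,0,0]],
    [-0.18,[0,0,0],[0,0,0]]
  ]
}}

```text
time_s: 2.07
eef_pos: [442.3, -62.6, 231.0]
ee_rot: [0.014, 0.985, -0.109, 0.13]
force: [0.5, -1.7, -0.5]
grip_width: 0.589
grip_force: 0.0
```

```bash
python3 - <<'E'
from rig import *
from h import *
s=sense();print(s["grip_width"])
plan(s,(440,-66,6),-0.225,0.262)
w=capture("wrist");cv2.imwrite("pics/w1.png",w["pixels"][:,:,::-1])
E
```

```text
0.5885096139054103
turn units [-0.01 -0.01  0.05] shift m [-0.0597  0.0038  0.2169] | TCP [442.3 -62.6 231. ] F [ 0.5 -1.7 -0.5] t 2.07
```

View pics/w1.png

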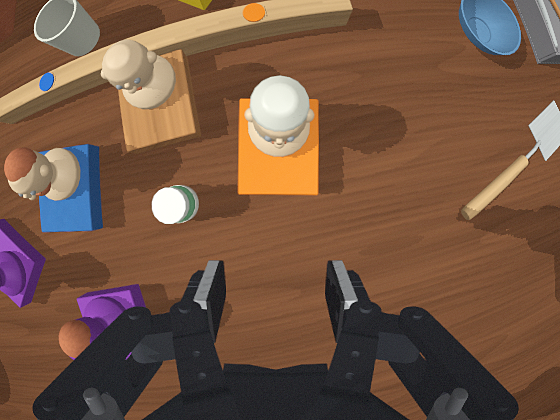

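The wrist view shows the orange base square ahead (columns 238–318, front at row 194). The fingers are centred on it around column 275, and the jar is clear at (175,204). I'll descend now.

Emit:
{"name": "servo_tool", "arguments": {
  "commands": [
    [-0.18,[-0.0099,0.0006,0.036],[0,0,0]],
    [-0.18,[-0.0099,0.0006,0.036],[0,0,0]],
    [-0.18,[-0.0099,0.0006,0.036],[0,0,0]],
    [-0.18,[-0.0099,0.0006,0.036],[0,0,0]],
    [-0.18,[-0.0099,0.0006,0.036],[0,0,0]],
    [-0.18,[-0.0099,0.0006,0.036],[0,0,0]],
    [-0.18,[0,0,0],[0,0,0]],
    [-0.18,[0,0,0],[0,0,0]]
  ]
}}

```text
time_s: 2.78
eef_pos: [437.8, -70.5, 6.5]
ee_rot: [0.015, 0.985, -0.112, 0.128]
force: [0.7, 0.0, 0.7]
grip_width: 0.592
grip_force: 0.0
```

```bash
python3 - <<'E'
from rig import *
from h import *
s=sense()
print("to contact-2mm");plan(s,(478-.975*14,-75+.223*14,6),-0.225,0.262)
measure(capture("top"))
E
```

```text
to contact-2mm
turn units [ 0.    0.03 -0.01] shift m [ 0.0252 -0.0046  0.0073] | TCP [437.8 -70.5   6.5] F [0.7 0.  0.7] t 2.78
blue base 477 c [547.2 196.3] size [ 89.1 108.4] ang 80.2 z 30.6 mean [527.9 194.7  30. ]
blue dot 41 c [695.9 191. ] size [19.7 19.8] ang 88.9 z 47.0 mean [695.2 191.   45. ]
orange base 528 c [530.6 -86.9] size [ 90.3 109.9] ang 76.9 z 30.2 mean [516.3 -83.1  30. ]
orange dot 41 c [692.8 -94.6] size [19.7 19.9] ang 88.5 z 48.2 mean [692.2 -94.2  45. ]
rail [692.8 -11.2] [397.4  30.1] 89.5822982788086 z 45.149607296578
```

Emit:
{"name": "servo_tool", "arguments": {
  "commands": [
    [-0.18,[0.0063,-0.001,0.0018],[0,0,0]],
    [-0.18,[0.0063,-0.001,0.0018],[0,0,0]],
    [-0.18,[0.0063,-0.001,0.0018],[0,0,0]],
    [-0.18,[0.0063,-0.001,0.0018],[0,0,0]],
    [-0.18,[0.003,0,0.0008],[0,0,0]],
    [-0.18,[0.003,0,0.0008],[0,0,0]],
    [-0.18,[0,0,0],[0,0,0]],
    [-0.18,[0,0,0],[0,0,0]]
  ]
}}

```text
time_s: 3.5
eef_pos: [471.3, -73.4, 6.7]
ee_rot: [0.015, 0.985, -0.111, 0.13]
force: [-0.2, 1.1, 0.7]
grip_width: 0.584
grip_force: 0.3
```

```bash
python3 - <<'E'
from rig import *
from h import *
s=sense()
plan(s,(556,-93,6),-0.01,0.262)
measure(capture("top"))
E
```

```text
turn units [ 0.54 -0.   -1.98] shift m [0.0818 0.0188 0.0227] | TCP [471.3 -73.4   6.7] F [-0.2  1.1  0.7] t 3.5
blue base 480 c [547.2 196.3] size [ 89.1 108.4] ang 80.2 z 30.0 mean [527.9 195.2  30. ]
blue dot 41 c [695.9 191. ] size [19.7 19.8] ang 88.9 z 47.8 mean [695.5 191.3  45. ]
orange base 523 c [534.4 -87.4] size [ 90.  109.4] ang 77.4 z 30.2 mean [520.6 -83.2  30. ]
orange dot 42 c [692.8 -94.6] size [19.7 19.9] ang 88.5 z 47.6 mean [692.5 -94.   45. ]
rail [693. -11.] [397.4  29.7] 88.71134948730469 z 45.252734194145106
```

Emit:
{"name": "servo_tool", "arguments": {
  "commands": [
    [-0.18,[0.0034,0.0004,0.0009],[0.022,0,-0.083]],
    [-0.18,[0.0034,0.0004,0.0009],[0.022,0,-0.083]],
    [-0.18,[0.0034,0.0004,0.0009],[0.022,0,-0.083]],
    [-0.18,[0.0034,0.0004,0.0009],[0.022,0,-0.083]],
    [-0.18,[0.0034,0.0004,0.0009],[0.022,0,-0.083]],
    [-0.18,[0.0034,0.0004,0.0009],[0.022,0,-0.083]],
    [-0.18,[0.0034,0.0004,0.0009],[0.022,0,-0.083]],
    [-0.18,[0.0034,0.0004,0.0009],[0.022,0,-0.083]],
    [-0.18,[0.0034,0.0004,0.0009],[0.022,0,-0.083]],
    [-0.18,[0.0034,0.0004,0.0009],[0.022,0,-0.083]]
  ]
}}

```text
time_s: 4.38
eef_pos: [505.4, -84.0, 6.7]
ee_rot: [0.01, 0.989, -0.066, 0.13]
force: [-2.4, 0.2, -0.8]
grip_width: 0.593
grip_force: 0.9
```

```bash
python3 - <<'E'
from rig import *
from h import *
s=sense()
plan(s,(556,-93,6),-0.01,0.262)
measure(capture("top"));measure(capture("scene"))
E
```

```text
turn units [ 0.32 -0.   -1.14] shift m [0.0488 0.0085 0.0138] | TCP [505.4 -84.    6.7] F [-2.4  0.2 -0.8] t 4.38
blue base 476 c [547.2 196.4] size [ 89.  108.4] ang 80.3 z 30.1 mean [528.1 195.   30. ]
blue dot 42 c [695.9 191. ] size [19.7 19.8] ang 88.9 z 46.9 mean [695.3 191.2  45. ]
orange base 522 c [569.1 -92.5] size [ 90.  109.7] ang 82.2 z 30.1 mean [553.7 -89.   30. ]
orange dot 43 c [692.8 -94.6] size [19.7 19.9] ang 88.5 z 47.6 mean [692.4 -93.8  45. ]
rail [693. -11.] [397.4  29.7] 88.71134948730469 z 45.211248796564654
blue base 404 c [550.2 192.9] size [ 92.5 114.9] ang 81.2 z 29.4 mean [549.2 178.5  30. ]
blue dot 51 c [693.5 190.6] size [22.5 22.5] ang 13.9 z 46.4 mean [693.5 190.4  45. ]
orange base 464 c [572.5 -93.8] size [ 89.9 116.1] ang 82.1 z 30.0 mean [ 577.6 -106.9   30. ]
orange dot 72 c [690.7 -93.9] size [23.5 22.8] ang 56.6 z 47.2 mean [690.3 -93.9  45. ]
rail [674.   45.1] [514.4  75.3] 89.55245971679688 z 44.77522251415523
```

Emit:
{"name": "servo_tool", "arguments": {
  "commands": [
    [-0.18,[0.0034,0.0004,0.001],[0.023,0,-0.082]],
    [-0.18,[0.0034,0.0004,0.001],[0.023,0,-0.082]],
    [-0.18,[0.0034,0.0004,0.001],[0.023,0,-0.082]],
    [-0.18,[0.0034,0.0004,0.001],[0.023,0,-0.082]],
    [-0.18,[0.0034,0.0004,0.001],[0.023,0,-0.082]],
    [-0.18,[0.0034,0.0004,0.001],[0.023,0,-0.082]],
    [-0.18,[0.0034,0.0004,0.001],[0.023,0,-0.082]],
    [-0.18,[0.0034,0.0004,0.001],[0.023,0,-0.082]],
    [-0.18,[0.0034,0.0004,0.001],[0.023,0,-0.082]],
    [-0.18,[0.0034,0.0004,0.001],[0.023,0,-0.082]]
  ]
}}

```text
time_s: 5.32
eef_pos: [539.8, -91.1, 6.1]
ee_rot: [0.003, 0.991, -0.022, 0.13]
force: [-5.2, 0.1, 3.7]
grip_width: 0.587
grip_force: 2.9
```

Emit:
{"name": "servo_tool", "arguments": {
  "commands": [
    [-0.18,[0.0034,0.0004,0.001],[0.023,0,-0.082]],
    [-0.18,[0.0034,0.0004,0.001],[0.023,0,-0.082]],
    [-0.18,[0.0024,0.0002,0.0007],[0.023,0,-0.082]],
    [-0.18,[0,0,0],[0.023,0,-0.082]],
    [-0.18,[0,0,0],[0,0,0]]
  ]
}}

```text
time_s: 5.73
eef_pos: [549.7, -92.7, 5.9]
ee_rot: [0.001, 0.991, -0.005, 0.131]
force: [-0.7, -0.6, 0.8]
grip_width: 0.589
grip_force: 0.4
```

```bash
python3 - <<'E'
from rig import *
from h import *
s=sense()
plan(s,(557,-93,6),-0.01,0.262)
measure(capture("top"));measure(capture("scene"))
E
```

```text
turn units [ 0.   -0.01  0.  ] shift m [0.0071 0.0002 0.0018] | TCP [549.7 -92.7   5.9] F [-0.7 -0.6  0.8] t 5.73
blue base 473 c [547.2 196.3] size [ 89.1 108.3] ang 80.2 z 30.1 mean [527.4 195.2  30. ]
blue dot 40 c [695.9 191. ] size [19.7 19.8] ang 88.9 z 48.8 mean [695.1 191.2  45. ]
orange base 467 c [610.1 -93.9] size [86.1 96.4] ang 88.5 z 29.9 mean [594.6 -92.3  30. ]
orange dot 42 c [692.8 -94.6] size [19.7 19.8] ang 88.5 z 47.5 mean [692.2 -94.2  45. ]
rail [693. -11.] [397.4  29.7] 88.71134948730469 z 45.4641760254094
blue base 402 c [549.8 193.5] size [ 91.5 114. ] ang 81.2 z 29.8 mean [549.3 179.5  30. ]
blue dot 51 c [693.5 190.6] size [22.5 22.5] ang 13.9 z 47.2 mean [693.6 190.4  45. ]
orange base 372 c [609.7 -94.7] size [ 91.3 102.2] ang 88.9 z 30.3 mean [ 594.6 -117.2   30. ]
orange dot 75 c [689.5 -93.1] size [23.4 25.9] ang 57.7 z 47.5 mean [689.9 -94.   45. ]
rail [674.3  45.2] [513.9  75.9] 89.51544952392578 z 44.89163672727413
```

Emit:
{"name": "servo_tool", "arguments": {
  "commands": [
    [-0.18,[0.0015,0,0.0004],[0,0,0]],
    [-0.18,[0.0015,0,0.0004],[0,0,0]],
    [-0.18,[0.0015,0,0.0004],[0,0,0]],
    [-0.18,[0.0015,0,0.0004],[0,0,0]],
    [-0.18,[0,0,0],[0,0,0]]
  ]
}}

```text
time_s: 6.25
eef_pos: [555.8, -92.5, 5.7]
ee_rot: [0.001, 0.991, -0.005, 0.131]
force: [-2.2, -0.5, 1.1]
grip_width: 0.59
grip_force: 1.1
```

Emit:
{"name": "servo_tool", "arguments": {
  "commands": [
    [-0.18,[0.001,0,0.0003],[0,0,0]],
    [-0.18,[0.001,0,0.0003],[0,0,0]],
    [-0.18,[0,0,0],[0,0,0]]
  ]
}}

```text
time_s: 6.5
eef_pos: [557.8, -92.5, 5.6]
ee_rot: [0.001, 0.991, -0.005, 0.131]
force: [-3.6, 0.3, 2.7]
grip_width: 0.59
grip_force: 1.8
```

Emit:
{"name": "servo_tool", "arguments": {
  "commands": [
    [-0.18,[0.001,0,0.0003],[0,0,0]],
    [-0.18,[0.001,0,0.0003],[0,0,0]],
    [-0.18,[0,0,0],[0,0,0]]
  ]
}}

```text
time_s: 6.75
eef_pos: [558.1, -92.4, 5.4]
ee_rot: [0.0, 0.992, -0.005, 0.129]
force: [-17.4, -1.8, 13.3]
grip_width: 0.587
grip_force: 9.1
```

Emit:
{"name": "servo_tool", "arguments": {
  "commands": [
    [-0.18,[0.001,0,0.0002],[0,0,0]],
    [-0.18,[0,0,0],[0,0,0]]
  ]
}}

```text
time_s: 6.92
eef_pos: [558.2, -92.4, 5.3]
ee_rot: [-0.0, 0.992, -0.005, 0.128]
force: [-25.9, -3.0, 17.8]
grip_width: 0.591
grip_force: 12.7
```

```bash
sed -i 's/(x<660)/(x<676)/' h.py; python3 - <<'E'
from rig import *
from h import *
measure(capture("top"));c=capture("scene");measure(c);cv2.imwrite("pics/s2.png",cv2.resize(c["pixels"][150:320,150:420,::-1],None,fx=2.9,fy=2.9))
E
```

```text
blue base 479 c [547.1 196.3] size [ 89.1 108.5] ang 80.2 z 30.3 mean [527.9 195.   30. ]
blue dot 38 c [694.3 191. ] size [21.  20.9] ang 43.7 z 46.9 mean [694.6 191.5  45. ]
orange base 497 c [621.7 -92.6] size [ 89.5 106.1] ang 88.7 z 29.9 mean [607.8 -92.2  30. ]
orange dot 40 c [692.8 -94.6] size [19.7 19.8] ang 88.5 z 46.7 mean [693.2 -94.   45. ]
rail [693. -11.] [397.4  29.7] 88.71137237548828 z 45.46052263285242
blue base 406 c [549.8 193.2] size [ 92.4 114.1] ang 80.1 z 29.4 mean [549.4 179.   30. ]
blue dot 52 c [693.5 190.6] size [22.5 22.5] ang 13.9 z 46.9 mean [693.6 190.6  45. ]
orange base 394 c [618.1 -94.5] size [ 90.9 103.3] ang 89.4 z 30.4 mean [ 602.8 -116.1   30. ]
orange dot 71 c [690.7 -93.8] size [23.4 22.8] ang 56.6 z 47.7 mean [690.6 -93.9  45. ]
rail [675.1  44.1] [512.3  75.1] 89.4293212890625 z 44.93199566702184
```

View pics/s2.png

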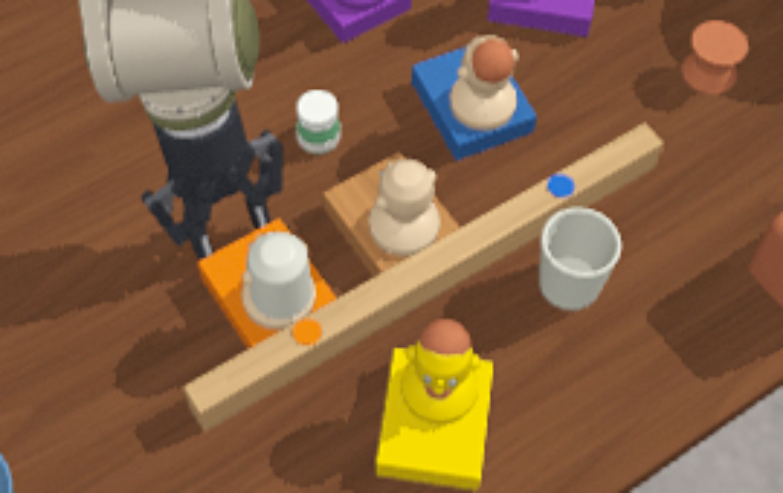

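Orange is flush with the rail and centred, with force rising to 26 N on contact. I'll back off and lift.

Emit:
{"name": "servo_tool", "arguments": {
  "commands": [
    [-0.18,[-0.002,0,-0.0005],[0,0,0]],
    [-0.18,[-0.0097,0,-0.0026],[0,0,0]],
    [-0.18,[-0.0145,0,-0.0039],[0,0,0]],
    [-0.18,[-0.0145,0,-0.0039],[0,0,0]],
    [-0.18,[-0.0145,0,-0.0039],[0,0,0]],
    [-0.18,[0.0097,0,-0.0362],[0,0,0]],
    [-0.18,[0.0097,0,-0.0362],[0,0,0]],
    [-0.18,[0.0097,0,-0.0362],[0,0,0]],
    [-0.18,[0.0097,0,-0.0362],[0,0,0]],
    [-0.18,[0.0097,0,-0.0362],[0,0,0]]
  ]
}}

```text
time_s: 7.85
eef_pos: [503.7, -92.1, 195.4]
ee_rot: [0.001, 0.991, -0.005, 0.132]
force: [0.9, 0.1, -0.2]
grip_width: 0.592
grip_force: 0.0
```

Emit:
{"name": "servo_tool", "arguments": {
  "commands": [
    [-0.18,[0.0097,0,-0.0362],[0,0,0]],
    [-0.18,[0,0,0],[0,0,0]]
  ]
}}

```text
time_s: 8.02
eef_pos: [506.4, -93.2, 238.3]
ee_rot: [0.004, 0.991, -0.005, 0.137]
force: [0.5, -0.8, 0.5]
grip_width: 0.59
grip_force: 0.0
```

```bash
python3 - <<'E'
from rig import *
from h import *
s=sense()
plan(s,(477,207,231),-0.171,0.157)
c=capture("top");measure(c)
W=cloud(c);x,y,z=W[...,0],W[...,1],W[...,2]
q=(x>290)&(x<460)&(y>110)&(y<280)
for lo,hi in((15,38),(45,75),(85,135)):
    k=q&(z>lo)&(z<hi);print(lo,x[k].max(),y[k].min(),y[k].max())
E
```

```text
turn units [-0.27 -1.13  1.51] shift m [-0.0802 -0.2908 -0.0053] | TCP [506.4 -93.2 238.3] F [ 0.5 -0.8  0.5] t 8.02
blue base 470 c [547.  196.4] size [ 89.1 108. ] ang 80.2 z 29.9 mean [527.5 195.2  30. ]
blue dot 41 c [695.9 191. ] size [19.7 19.8] ang 88.9 z 47.5 mean [695.3 191.   45. ]
orange base 510 c [621.7 -92.6] size [ 89.6 106.1] ang 88.7 z 30.6 mean [606.2 -92.4  30. ]
orange dot 42 c [692.8 -93. ] size [23.  19.8] ang 88.7 z 46.6 mean [693.  -93.6  45. ]
rail [694.4  49.9] [275.8  29.7] 88.71134948730469 z 45.39447311244352
15 404.08164168315494 129.30251087213003 219.39276951140573
45 401.03826190981493 141.8370841146047 206.47346296484588
85 395.62412250572396 142.7607856104453 205.1573110328526
```

Emit:
{"name": "servo_tool", "arguments": {
  "commands": [
    [-0.18,[0,0,0],[-0.135,-0.565,0.755]],
    [-0.18,[0,0,0],[-0.135,-0.565,0.755]],
    [-0.18,[-0.0101,-0.0363,-0.0007],[0,0,0]],
    [-0.18,[-0.0101,-0.0363,-0.0007],[0,0,0]],
    [-0.18,[-0.0101,-0.0363,-0.0007],[0,0,0]],
    [-0.18,[-0.0101,-0.0363,-0.0007],[0,0,0]],
    [-0.18,[-0.0101,-0.0363,-0.0007],[0,0,0]],
    [-0.18,[-0.0101,-0.0363,-0.0007],[0,0,0]],
    [-0.18,[-0.0101,-0.0363,-0.0007],[0,0,0]],
    [-0.18,[-0.0101,-0.0363,-0.0007],[0,0,0]]
  ]
}}

```text
time_s: 8.9
eef_pos: [472.7, 209.8, 224.6]
ee_rot: [0.004, 0.994, -0.085, 0.071]
force: [1.3, -0.0, -0.1]
grip_width: 0.589
grip_force: 0.0
```

Emit:
{"name": "servo_tool", "arguments": {
  "commands": [
    [-0.18,[0,0,0],[0,0,0]],
    [-0.18,[0,0,0],[0,0,0]]
  ]
}}

```text
time_s: 9.07
eef_pos: [472.7, 209.5, 224.4]
ee_rot: [0.004, 0.994, -0.083, 0.071]
force: [-0.2, -0.8, 0.1]
grip_width: 0.587
grip_force: 0.0
```

```bash
python3 - <<'E'
from rig import *
from h import *
s=sense()
plan(s,(475,207,6),-0.171,0.157)
w=capture("wrist");cv2.imwrite("pics/w2.png",w["pixels"][:,:,::-1])
E
```

```text
turn units [-0.04  0.14  0.03] shift m [-0.0315  0.0021  0.2161] | TCP [472.7 209.5 224.4] F [-0.2 -0.8  0.1] t 9.07
```

View pics/w2.png

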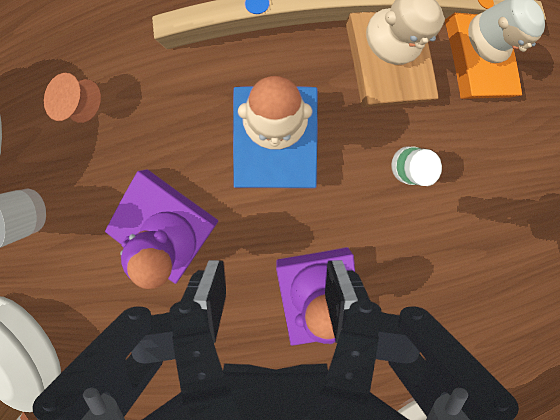

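The blue base (columns 233–317, front at row 187) is square and centred under the fingers. The purple decoys sit left at (160,225) and behind at (320,295), and the straight descent clears both.

Emit:
{"name": "servo_tool", "arguments": {
  "commands": [
    [-0.18,[-0.0052,0.0004,0.036],[0,0.12,0]],
    [-0.18,[-0.0052,0.0004,0.036],[0,0,0]],
    [-0.18,[-0.0052,0.0004,0.036],[0,0,0]],
    [-0.18,[-0.0052,0.0004,0.036],[0,0,0]],
    [-0.18,[-0.0052,0.0004,0.036],[0,0,0]],
    [-0.18,[-0.0052,0.0004,0.036],[0,0,0]],
    [-0.18,[0,0,0],[0,0,0]],
    [-0.18,[0,0,0],[0,0,0]]
  ]
}}

```text
time_s: 9.78
eef_pos: [474.9, 204.8, 6.8]
ee_rot: [0.005, 0.993, -0.086, 0.076]
force: [-0.0, -0.4, 0.8]
grip_width: 0.592
grip_force: 0.0
```

```bash
python3 - <<'E'
from rig import *
from h import *
s=sense()
plan(s,(559.5,192,6),-0.01,0.157)
measure(capture("top"))
E
```

```text
turn units [ 0.21  0.04 -1.54] shift m [0.0836 0.012  0.014 ] | TCP [474.9 204.8   6.8] F [-0.  -0.4  0.8] t 9.78
blue base 455 c [547.  196.4] size [ 89.1 108. ] ang 80.2 z 29.9 mean [528.9 195.4  30. ]
blue dot 41 c [695.9 191. ] size [19.7 19.8] ang 88.9 z 45.5 mean [695.1 191.1  45. ]
orange base 521 c [621.7 -92.6] size [ 89.6 106.1] ang 88.7 z 30.4 mean [606.  -92.5  30. ]
orange dot 39 c [692.8 -94.6] size [19.7 19.8] ang 88.5 z 46.9 mean [693.1 -93.9  45. ]
rail [693. -11.] [397.4  29.7] 88.71136474609375 z 45.3859821493781
```

Emit:
{"name": "servo_tool", "arguments": {
  "commands": [
    [-0.18,[0.003,-0.0008,0.0006],[0,0,0]],
    [-0.18,[0.003,-0.0008,0.0006],[0,0,0]],
    [-0.18,[0.003,-0.0008,0.0006],[0,0,0]],
    [-0.18,[0.0034,0.0003,0.0006],[0.011,0,-0.072]],
    [-0.18,[0.0034,0.0003,0.0006],[0.011,0,-0.072]],
    [-0.18,[0.0034,0.0003,0.0006],[0.011,0,-0.072]],
    [-0.18,[0.0034,0.0003,0.0006],[0.011,0,-0.072]],
    [-0.18,[0.0034,0.0003,0.0006],[0.011,0,-0.072]],
    [-0.18,[0.0034,0.0003,0.0006],[0.011,0,-0.072]],
    [-0.18,[0.0034,0.0003,0.0006],[0.011,0,-0.072]]
  ]
}}

```text
time_s: 10.67
eef_pos: [508.4, 201.4, 7.9]
ee_rot: [0.003, 0.995, -0.058, 0.078]
force: [-6.8, 0.1, 5.0]
grip_width: 0.59
grip_force: 3.2
```

```bash
python3 - <<'E'
from rig import *
from h import *
s=sense()
plan(s,(559.5,192,6),-0.01,0.157)
measure(capture("top"));measure(capture("scene"))
E
```

```text
turn units [ 0.12  0.01 -1.01] shift m [0.0503 0.0089 0.0099] | TCP [508.4 201.4   7.9] F [-6.8  0.1  5. ] t 10.67
blue base 452 c [573.  194.3] size [ 88.9 108. ] ang 83.5 z 29.8 mean [564.1 195.3  30. ]
blue dot 39 c [695.9 191. ] size [19.7 19.8] ang 88.9 z 47.2 mean [695.1 191.4  45. ]
orange base 504 c [621.7 -92.6] size [ 89.6 106.1] ang 88.7 z 30.4 mean [606.2 -92.7  30. ]
orange dot 37 c [692.8 -94.6] size [19.7 19.8] ang 88.7 z 47.8 mean [692.8 -94.2  45. ]
rail [693. -11.] [397.4  29.7] 88.71134948730469 z 45.331826725246714
blue base 436 c [575.9 191.3] size [ 92.8 115.2] ang 83.7 z 29.3 mean [574.2 177.4  30. ]
blue dot 52 c [693.5 190.6] size [22.5 22.5] ang 13.9 z 47.4 mean [693.6 190.6  45. ]
orange base 392 c [618.1 -94.7] size [ 90.4 104. ] ang 88.8 z 30.2 mean [ 602.7 -116.2   30. ]
orange dot 70 c [690.7 -93.8] size [23.4 22.8] ang 56.6 z 46.6 mean [690.7 -93.9  45. ]
rail [673.8  44.3] [512.8  76.6] 89.31019592285156 z 44.878758789653425
```

Emit:
{"name": "servo_tool", "arguments": {
  "commands": [
    [-0.18,[0.0033,0.0004,0.0006],[0.01,0,-0.07]],
    [-0.18,[0.0033,0.0004,0.0006],[0.01,0,-0.07]],
    [-0.18,[0.0033,0.0004,0.0006],[0.01,0,-0.07]],
    [-0.18,[0.0033,0.0004,0.0006],[0.01,0,-0.07]],
    [-0.18,[0.0033,0.0004,0.0006],[0.01,0,-0.07]],
    [-0.18,[0.0033,0.0004,0.0006],[0.01,0,-0.07]],
    [-0.18,[0.0033,0.0004,0.0006],[0.01,0,-0.07]],
    [-0.18,[0.0033,0.0004,0.0006],[0.01,0,-0.07]],
    [-0.18,[0.0033,0.0004,0.0006],[0.01,0,-0.07]],
    [-0.18,[0.0033,0.0004,0.0006],[0.01,0,-0.07]]
  ]
}}

```text
time_s: 11.6
eef_pos: [541.2, 194.5, 6.5]
ee_rot: [0.0, 0.997, -0.021, 0.078]
force: [-7.7, -0.3, 6.1]
grip_width: 0.593
grip_force: 3.2
```

```bash
python3 - <<'E'
from rig import *
from h import *
s=sense()
plan(s,(559.5,192,6),-0.01,0.157)
measure(capture("top"))
E
```

```text
turn units [ 0.02  0.01 -0.31] shift m [0.018  0.0024 0.0034] | TCP [541.2 194.5   6.5] F [-7.7 -0.3  6.1] t 11.6
blue base 384 c [606.6 192.2] size [ 89.2 102.5] ang 88.8 z 29.8 mean [593.8 190.5  30. ]
blue dot 42 c [695.9 191. ] size [19.7 19.8] ang 88.9 z 46.6 mean [695.3 191.2  45. ]
orange base 516 c [621.7 -92.6] size [ 89.6 106.1] ang 88.7 z 29.9 mean [606.5 -91.8  30. ]
orange dot 38 c [692.8 -94.6] size [19.7 19.9] ang 88.5 z 46.1 mean [692.8 -93.   45. ]
rail [693. -11.] [397.4  29.7] 88.71134948730469 z 45.102283048873545
```

Emit:
{"name": "servo_tool", "arguments": {
  "commands": [
    [-0.18,[0.003,0.0004,0.0005],[0.01,0,-0.06]],
    [-0.18,[0.003,0.0004,0.0005],[0.01,0,-0.06]],
    [-0.18,[0.003,0.0004,0.0005],[0.01,0,-0.06]],
    [-0.18,[0.003,0.0004,0.0005],[0.01,0,-0.06]],
    [-0.18,[0.002,0.0002,0.0003],[0,0,-0.06]],
    [-0.18,[0.0015,0,0.0002],[0,0,0]],
    [-0.18,[0,0,0],[0,0,0]]
  ]
}}

```text
time_s: 12.23
eef_pos: [557.1, 192.2, 6.3]
ee_rot: [-0.001, 0.997, -0.006, 0.078]
force: [-3.3, -0.3, 2.9]
grip_width: 0.588
grip_force: 1.8
```

Emit:
{"name": "servo_tool", "arguments": {
  "commands": [
    [-0.18,[0.001,0,0.0002],[0,0,0]],
    [-0.18,[0.001,0,0.0002],[0,0,0]],
    [-0.18,[0,0,0],[0,0,0]]
  ]
}}

```text
time_s: 12.48
eef_pos: [558.9, 192.2, 6.0]
ee_rot: [-0.001, 0.997, -0.006, 0.078]
force: [-4.9, 0.2, 3.6]
grip_width: 0.589
grip_force: 2.4
```

Emit:
{"name": "servo_tool", "arguments": {
  "commands": [
    [-0.18,[0.001,0,0.0002],[0,0,0]],
    [-0.18,[0.001,0,0.0002],[0,0,0]],
    [-0.18,[0,0,0],[0,0,0]]
  ]
}}

```text
time_s: 12.73
eef_pos: [559.4, 192.2, 5.8]
ee_rot: [-0.0, 0.997, -0.006, 0.076]
force: [-14.4, -1.1, 11.7]
grip_width: 0.585
grip_force: 6.8
```

Emit:
{"name": "servo_tool", "arguments": {
  "commands": [
    [-0.18,[0.001,0,0.0002],[0,0,0]],
    [-0.18,[0,0,0],[0,0,0]]
  ]
}}

```text
time_s: 12.9
eef_pos: [559.5, 192.2, 5.6]
ee_rot: [-0.0, 0.997, -0.006, 0.075]
force: [-19.0, -0.1, 14.0]
grip_width: 0.595
grip_force: 9.4
```

Emit:
{"name": "servo_tool", "arguments": {
  "commands": [
    [-0.18,[-0.002,0,-0.0003],[0,0,0]],
    [-0.18,[-0.0099,0,-0.0016],[0,0,0]],
    [-0.18,[-0.0148,0,-0.0023],[0,0,0]],
    [-0.18,[-0.0148,0,-0.0023],[0,0,0]],
    [-0.18,[-0.0148,0,-0.0023],[0,0,0]],
    [-0.18,[0.0056,0,-0.037],[0,0,0]],
    [-0.18,[0.0056,0,-0.037],[0,0,0]],
    [-0.18,[0.0056,0,-0.037],[0,0,0]],
    [-0.18,[0.0056,0,-0.037],[0,0,0]],
    [-0.18,[0.0056,0,-0.037],[0,0,0]]
  ]
}}

```text
time_s: 13.73
eef_pos: [504.1, 192.3, 195.1]
ee_rot: [-0.001, 0.997, -0.006, 0.079]
force: [1.1, 0.4, -0.4]
grip_width: 0.587
grip_force: 0.0
```

Emit:
{"name": "servo_tool", "arguments": {
  "commands": [
    [-0.18,[0.0056,0,-0.037],[0,0,0]],
    [-0.18,[0,0,0],[0,0,0]],
    [-0.18,[0,0,0],[0,0,0]]
  ]
}}

```text
time_s: 13.98
eef_pos: [504.7, 192.4, 232.2]
ee_rot: [-0.001, 0.997, -0.006, 0.081]
force: [0.3, -0.3, -0.7]
grip_width: 0.592
grip_force: 0.0
```

```bash
python3 - <<'E'
from rig import *
from h import *
measure(capture("top"));c=capture("scene");measure(c);w=capture("wrist")
a=cv2.resize(c["pixels"][150:320,150:420],(400,252));b=cv2.resize(w["pixels"],(400,300))
cv2.imwrite("pics/f.png",np.vstack([a,b])[:,:,::-1]);print(sense()["force"])
E
```

```text
blue base 482 c [623.2 191.9] size [ 89.1 103.2] ang 89.0 z 30.0 mean [607.7 191.1  30. ]
blue dot 40 c [695.9 191. ] size [19.7 19.8] ang 88.9 z 47.1 mean [695.  190.8  45. ]
orange base 512 c [621.7 -92.6] size [ 89.6 106.1] ang 88.7 z 30.5 mean [606.2 -92.4  30. ]
orange dot 39 c [692.8 -94.6] size [19.7 19.8] ang 88.5 z 47.3 mean [692.4 -93.2  45. ]
rail [693. -11.] [397.4  29.7] 88.71134948730469 z 45.23223995705871
blue base 365 c [620.7 187.1] size [ 88.7 102.3] ang 88.4 z 29.7 mean [605.5 169.2  30. ]
blue dot 51 c [694.6 190.5] size [22.8 19.8] ang 56.6 z 46.9 mean [693.8 190.6  45. ]
orange base 387 c [618.1 -94.6] size [ 90.9 103.5] ang 89.2 z 30.4 mean [ 602.6 -116.2   30. ]
orange dot 70 c [690.7 -93.8] size [23.4 22.8] ang 56.6 z 47.3 mean [690.6 -93.8  45. ]
rail [673.8  44.1] [512.6  77. ] 89.50958251953125 z 44.96677456349378
[-0.56651778  0.22010341 -0.11190719]
```

View pics/f.png

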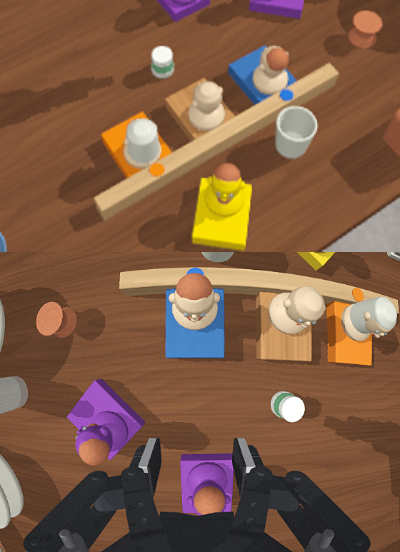

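Both bases stand flush on the rail at their own dots. In the scene part orange is at (140,140) and blue at (265,75), and the robot is clear of everything.

```bash
python3 -c "
from rig import *
print(finish_job())"
```

```text
the job is handed in; nothing more can be done
None
```

I handed the job in at about 14 s of the 67 s allowed: by my camera measurements, both busts are flush and square against the rail and within about 2 mm of their dots, but the hand-in gave no verdict.

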